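# Seat a gauge rod against the end stop of its V-groove cradle

### The job

Take the brass rod from the black storage rest, lay it in the V-groove of the blue cradle clear of the end stop by a finger's breadth or more, and let go of it. Then push it along the groove until its end touches the stop, and finally swing the red keeper arm fully across the rod to keep it there. Leave the steel rod in its rest and do not knock over or shift the other things on the desk.

Things in the scene. Friction and masses are not known exactly. Their poses are not given: they have to be found in the camera images.
- cradle: metal cradle fixed to the desk: dark base 212 x 96 x 8 mm, blue painted V-block 48 mm wide, top 38 mm above the desk. Origin on the desk under the groove's centre line; x runs along the groove to the end stop, z up. The 90 degree groove, 22 mm wide at the top, runs from x = -90 (open end) to +80 mm; a rod in it has its axis 44 mm above the desk. Stop plate 48 mm wide, top 55 mm above the desk
- stop_face (a point): point on the steel face of the cradle's end stop, on the axis line of a rod lying in the groove (80 mm along the cradle's x, 44 mm above the desk); same axes as the cradle, so the rod comes to it along +x
- keeper (a joint): angle of the red keeper arm about its upright pivot, rad: 0 = open, along the cradle's x beside the groove; grows counterclockwise from above; pi/2 = its limit, straight across the groove (cradle's +y). Starts at 0 to 0.35, turns lightly, stays where left. Arm 10 mm thick, underside 59 mm above the desk, 3 mm over a rod in the groove; it clears the stop plate
- keeper_pivot (a point): point on the keeper's pivot axis, at the height of the knob's middle; 45 mm along the cradle's x and -36 mm along its y, 84.5 mm above the desk
- keeper_knob (a point): middle of the black upright knob at the end of the keeper arm, 72 mm from the pivot axis; knob 18 mm in diameter and 30 mm tall, from 70 to 100 mm above the desk; push or pinch it
- brass_rod_center (a point): centre of the yellow brass rod, 24 mm in diameter, 140 mm long, about 0.4 kg, both ends flat and alike; x is along the rod. It starts lying in one of the two grooves of the rest, axis 27 mm above the desk
- steel_rod_center (a point): centre of the silvery steel rod, same size and form, in the other groove of the rest; x is along the rod; to be left alone
- rest: black plastic storage rest fixed to the desk, 70 x 130 mm, top 21 mm above the desk; origin under its centre. Two V-grooves along its x at y = +37.5 and -37.5 mm, one with the brass rod, one with the steel rod, lying about centred with their ends sticking out on both sides; the rods' axes lie 6 mm above its top
- bottle_amber: small brown bottle with a black cap, 46 mm in diameter, 88 mm tall, standing; origin at its foot; leave alone
- tape_green: roll of green tape lying flat, 62 x 65 x 19 mm; origin at its underside; leave alone
- note_pad: yellow note pad, 66 x 66 x 13 mm; origin at its underside; leave alone

How it is judged:
By the outcome, as a careful person would: the job done as asked, in the order asked, and still so for the second after the job is handed in, with the robot touching nothing.
It also fails if it takes over 61 s, if anything falls off the work surface, if the arm or the gripper's body presses on something with over 40 N, if the wrist force passes 120 N, or if a joint passes its speed limit or range.

### The arm

A 6-joint arm with a two-finger parallel gripper is mounted at the origin on a cart in front of the work surface, level with it; the furniture and walls round the work are solid. World frame = base frame: x ahead of the robot, y to its left, z up, the work surface at z = 0. Lengths are in m, angles in rad, forces in N, time in s.
With the tool pointing down it reaches from about 0.375 to 0.75 m from the base axis. Payload 9 kg.
Tool frame: the origin (TCP) lies between the finger pads; the fingertips stand arm.tip_extent ahead of it and the grasp point (between the pads) lies 6 mm ahead of it (arm.tip_extent is the distance from the TCP to the fingertips, in m); z points along the fingers, y is the line along which they close (so a half turn about z gives the same grasp; the last joint's range is limited). The gripper opens to 85 mm and grips with 20 to 120 N. Pads are 22 mm wide; open, the fingers measure 114 mm over their backs; the gripper's body (76 mm by 85 mm) begins 54 mm behind the grasp point. The pads swing forward as they close: fully open they stand 13 mm farther back than shut.
Start: joints at [1.031, 0.104, 0.097, 1.564, 0, 1.353], TCP at [0.19, 0.569, 0.256] pointing down, gripper open.
Joint ranges: [-2.99, 2.99], [-0.84, 1.86], [-1.1, 1.16], [-1.84, 2.11], [-1.51, 1.56], [-3.14, 3.14]. Speed limits (rad/s): [2.22, 2.22, 2.57, 3.14, 3.14, 3.14].

### API

Orientations are given as a unit quaternion [x, y, z, w].
In Python, from workcell import arm, eyes gives the robot as it stands. The module is installed in compiled form; this text tells all that it offers.
- The arm moves only by the tool send_rows, never from a script. Its arguments are lists of equal length, an entry for each row: "slide": the shift along the world's x, y, z as a fraction of full scale, a list of three; "dr": the turn, a rotation vector about the world's x, y, z as a fraction of full scale, a list of three. In form: {"slide": [[dx, dy, dz], ...], "dr": [[rx, ry, rz], ...]}. A call has exactly 8 rows; each row is the pose to reach, as a shift and turn from the pose commanded when the call began; what a row does not reach only later rows make up. Full scale, the value 1, is 0.15 m for a shift and pi/2 rad for a turn. A row lasts 1/8 s, in which the tool goes at most 62.5 mm and 10.7 degrees, less where a joint would pass 70% of its speed; a pose out of reach is approached as far as the arm can. A call with a number of a shift or a turn outside -1 to 1 is refused whole. A call with a gripper value outside its range is refused whole. "grip" is the opening, from -1 (shut) to 1 (fully open), set as the call begins (left out, the last holds). The fingers move at their own pace and stop on an object; "grip_force" is the grip in N (left out, the last holds). Time passes only in rows, so rows that repeat a pose let the fingers close, or fill a call up. It gives the time, the measured TCP pose, the force, the opening and the grip force at its end, in the units of the state.
- arm.get_state(): the state, without advancing time (a new reading comes with each control period).
- eyes.capture(name): name is "scene" or "top"; returns the picture (480x640x3 uint8, red, green, blue); there is no depth.
- eyes.camera_model(name): a dict with "mtx" (3x3 intrinsics, pixels), "view" (4x4, takes a point from world to camera coordinates). Camera axes: x right, y up, looking along -z (the intrinsics and any distortion apply to the point x, -y, -z); pixel columns grow to the right and rows downward; lengths in m; the calibration is good to about 2 mm. A picture is of the moment at which its call begins. camera_model takes no time and is no camera call.
- arm.hand_in(): hands the job in; it is judged then, once.
The state is a dict: "time": time; "joint_pos": joint angles; "qd": joint speeds; "tau": joint torques, N m; "ee_pos": TCP position; "tcp_rot": TCP orientation; "contact_force": force on the tool from outside, world axes, zero at the start; "torque": the same for the moment, N m; "gripper_width": opening from 0.0 (shut) to 1.0 (fully open); "gripper_force": force on a finger pad.
Only numpy, scipy, OpenCV 4.12 (cv2) and the standard library are available. Lean on these libraries where they do the work, as an engineer would, in place of code of your own. Each camera call takes 0.05 s, during which the arm holds its last target. There are 200 camera calls.

## Working session

There is one attempt and no reset: what is moved stays moved. The work goes in short steps, Python scripts to look and compute and a tool call to move; the robot and the scene stay as the last step left them, time stands still between calls to the robot, and variables do not carry over. Pictures are saved under pics/ and viewed, at most 10 in all, crops included, and the job is handed in when it is done.

Besides the shell and the picture viewer there is one more tool, called after "Call:" as name(argument=value, ...) on one line, values as JSON. send_rows: Moves the arm, as the interface text tells. Shift numbers are shares of 0.15 m and turn numbers shares of pi/2 rad, none past 1 either way. Its arguments: {"type":"object","properties":{"slide":{"type":"array"},"dr":{"type":"array"},"grip":{"type":"number"},"grip_force":{"type":"number"}},"required":["slide","dr"]}

```bash
mkdir -p pics
python3 - <<'E'
from workcell import arm, eyes
import cv2
for n in("scene","top"):
    im=eyes.capture(n); cv2.imwrite(f"pics/{n}0.png",im[:,:,::-1])
    m=eyes.camera_model(n); print(n,m)
s=arm.get_state(); print(s, arm.tip_extent)
E
```

```text
scene {'mtx': array([[543.90260406,   0.        , 322.97697053],
       [  0.        , 543.90260406, 242.71986084],
       [  0.        ,   0.        ,   1.        ]]), 'view': array([[ 0.78138988, -0.62398422,  0.00857664, -0.45988418],
       [ 0.46698436,  0.59379161,  0.65523822, -0.30753696],
       [-0.41395105, -0.50799136,  0.75537362, -1.11094123],
       [ 0.        ,  0.        ,  0.        ,  1.        ]])}
top {'mtx': array([[599.97078611,   0.        , 324.33426431],
       [  0.        , 599.97078611, 242.30026651],
       [  0.        ,   0.        ,   1.        ]]), 'view': array([[ 0.0109154 , -0.99993586, -0.00302046, -0.01941258],
       [ 0.99281894,  0.01047775,  0.11916696, -0.55271914],
       [-0.11912767, -0.00429952,  0.99286964, -1.45521796],
       [ 0.        ,  0.        ,  0.        ,  1.        ]])}
{'time': 0.1, 'joint_pos': array([ 1.03132385e+00,  1.04609641e-01,  9.65472222e-02,  1.56392621e+00,
       -7.13197732e-06,  1.35310577e+00]), 'qd': array([-0.0009784 , -0.00043402,  0.00160817, -0.00275345,  0.00066336,
        0.0018004 ]), 'tau': array([ 5.97326682e-03, -5.58206570e+01,  5.04720318e+01,  1.29948033e-02,
       -4.25132694e-04, -6.62817615e-05]), 'ee_pos': array([0.18959523, 0.56896301, 0.25561772]), 'tcp_rot': array([ 1.60197695e-01,  9.87084770e-01, -5.55256929e-04, -2.17026188e-04]), 'contact_force': array([-0.12327806, -0.70121578,  0.10614606]), 'torque': array([-0.03651628, -0.01320925,  0.06262884]), 'gripper_force': 0.0, 'gripper_width': 0.9982888985612206} 0.025
```

View pics/scene0.png

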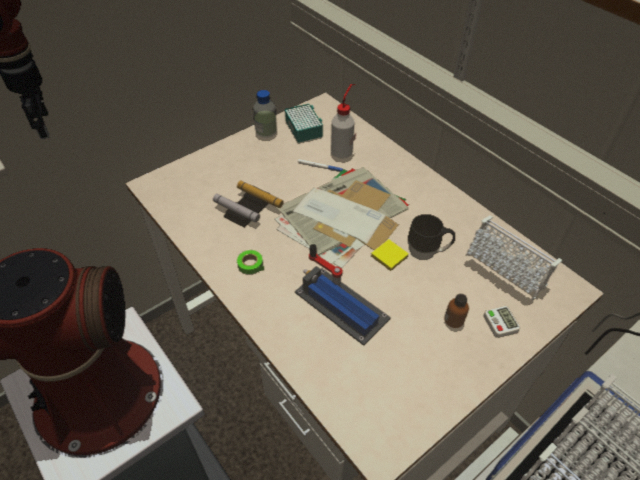

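View pics/top0.png

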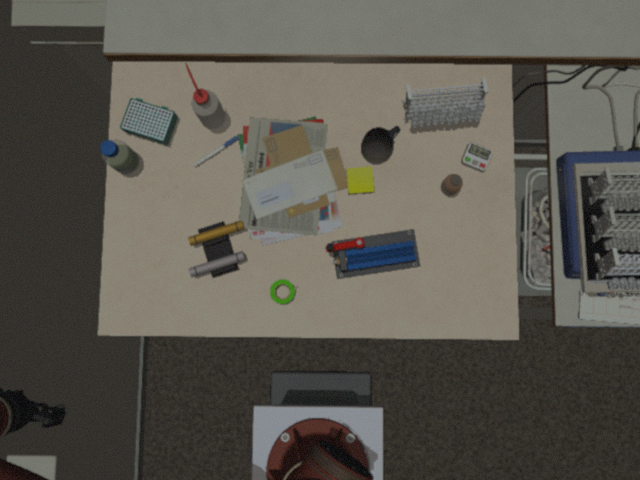

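The top view shows brass at (216,233), steel at (218,264), and the cradle at (375,254). The stop and keeper knob are at the cradle's left end (333,247), so the cradle's x is about world +y. I'll zoom in next.

```bash
cat > h.py <<'E'
from workcell import arm, eyes
import cv2, numpy as np
def ray(n,uv):
    m=eyes.camera_model(n); K=m["mtx"]; V=m["view"]; R=V[:3,:3]; c=-R.T@V[:3,3]
    d=np.linalg.inv(K)@[uv[0],uv[1],1]; return c, R.T@(d*[1,-1,-1])
def at(n,uv,z):
    c,d=ray(n,uv); return c+d*(z-c[2])/d[2]
def px(n,p):
    m=eyes.camera_model(n); q=m["view"][:3,:3]@p+m["view"][:3,3]; q=m["mtx"]@(q*[1,-1,-1]); return q[:2]/q[2]
def mask(im,lo,hi):
    h=cv2.cvtColor(im,cv2.COLOR_RGB2HSV); m=cv2.inRange(h,np.array(lo),np.array(hi))
    return m
def blob(im,lo,hi,box):
    m=mask(im,lo,hi); k=np.zeros_like(m); x0,y0,x1,y1=box; k[y0:y1,x0:x1]=m[y0:y1,x0:x1]
    cs,_=cv2.findContours(k,cv2.RETR_EXTERNAL,cv2.CHAIN_APPROX_NONE)
    return max(cs,key=cv2.contourArea)
E
python3 - <<'E'
from h import *
t=cv2.imread("pics/top0.png")[:,:,::-1].copy(); s=cv2.imread("pics/scene0.png")[:,:,::-1].copy()
a=cv2.resize(t[215:295,320:425],None,fx=7.5,fy=7.0,interpolation=cv2.INTER_CUBIC)
cv2.imwrite("pics/ct.png",cv2.resize(t[222:287,322:427],None,fx=7,fy=7,interpolation=cv2.INTER_CUBIC)[:,:,::-1])
cv2.imwrite("pics/cs.png",cv2.resize(s[235:345,285:395],None,fx=5.4,fy=5.4,interpolation=cv2.INTER_CUBIC)[:,:,::-1])
for nm,lo,hi,box,z in [("brass",(12,90,60),(28,255,255),(180,210,250,255),.033),("blue",(100,90,40),(125,255,255),(330,225,425,280),.038)]:
    c=blob(t,lo,hi,box); r=cv2.minAreaRect(c); print(nm,r)
    b=cv2.boxPoints(r)
    for p in b: print(p, at("top",p,z).round(4))
    print(at("top",r[0],z))
E
```

```text
brass ((215.4687957763672, 232.40292358398438), (9.418281555175781, 56.33968734741211), 72.18110656738281)
[187.20926 236.53993] [0.5637 0.3274 0.033 ]
[240.84625 219.29945] [0.6085 0.1953 0.033 ]
[243.72833 228.26591] [0.586  0.1875 0.033 ]
[190.09134 245.5064 ] [0.5414 0.3194 0.033 ]
[0.57482961 0.25751107 0.033     ]
blue ((380.3199462890625, 255.239990234375), (20.930362701416016, 69.86215209960938), 81.8698959350586)
[344.25992 249.81999] [ 0.5341 -0.0629  0.038 ]
[413.41995 239.93999] [ 0.5605 -0.2337  0.038 ]
[416.37997 260.65997] [ 0.5092 -0.2406  0.038 ]
[347.21994 270.53998] [ 0.483  -0.0705  0.038 ]
[ 0.52163026 -0.15185254  0.038     ]
```

View pics/ct.png

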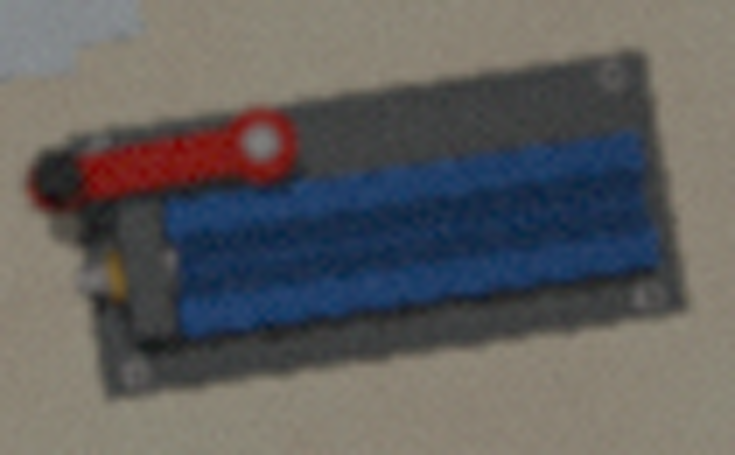

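View pics/cs.png

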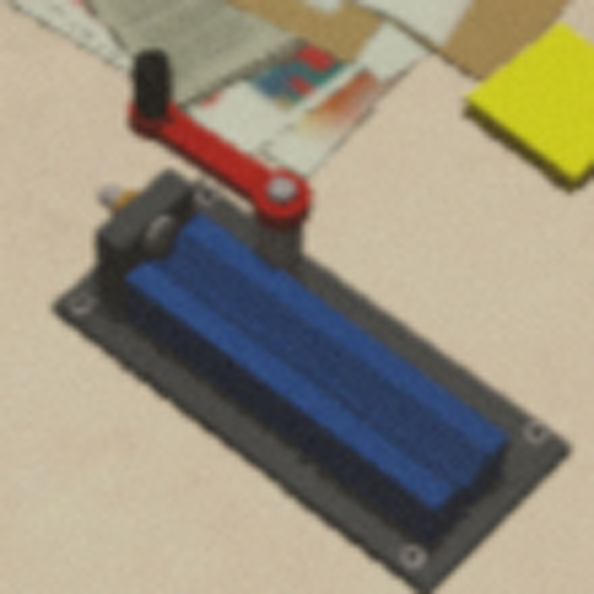

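The crops show the groove, the stop at the left end, the keeper pivot at top-crop (262,143) and the knob at (58,172). The keeper is nearly open. Next I check these against the derived frame.

Run:
```python
from h import *
t=cv2.imread("pics/top0.png")[:,:,::-1].copy(); s=cv2.imread("pics/scene0.png")[:,:,::-1].copy()
cp=lambda X,Y:(321.57+X/7,221.57+Y/7)
cq=lambda X,Y:(284.6+X/5.4,234.6+Y/5.4)
def tri(a,b):
    c1,d1=ray("top",a);c2,d2=ray("scene",b)
    A=np.c_[d1,-d2]; k=np.linalg.lstsq(A,c2-c1,rcond=None)[0]
    p,q=c1+k[0]*d1,c2+k[1]*d2; return ((p+q)/2).round(4),np.linalg.norm(p-q).round(4)
print("screw",tri(cp(262,143),cq(282,188)), at("top",cp(262,143),.07))
print("knob",tri(cp(58,172),cq(150,60)), at("top",cp(58,172),.1))
C=[(165,203),(642,133),(660,262),(182,333)]; S=[(200,218),(505,440),(437,503),(130,272)]
T=[tri(cp(*a),cq(*b))for a,b in zip(C,S)]
for x in T: print("blk",x)
B=[at("top",cp(*p),.038) for p in C]; print(np.mean(B,0)); print(np.mean([x[0] for x in T],0))
Bs=[at("scene",cq(*p),.038) for p in S]; print("scene",np.round(Bs,4),np.mean(Bs,0))
lo,hi=(12,90,60),(28,255,255)
for n,im,box in(("top",t,(180,210,250,255)),("scene",s,(230,170,290,215))):
    c=blob(im,lo,hi,box); r=cv2.minAreaRect(c); print(n,r)
    b=cv2.boxPoints(r); e=sorted([(np.linalg.norm(b[i]-b[(i+1)%4]),(b[i]+b[(i+1)%4])/2) for i in range(4)],key=lambda v:v[0])
    P=[at(n,e[0][1],.027),at(n,e[1][1],.027)]; print(np.round(P,4),np.mean(P,0)); d=P[0]-P[1]; print(np.degrees(np.arctan2(d[1],d[0]))%180)
```

```text
screw (array([ 0.5499, -0.0974,  0.0732]), np.float64(0.0004)) [ 0.5500782  -0.09744991  0.07      ]
knob (array([ 0.5354, -0.0268,  0.1017]), np.float64(0.0006)) [ 0.53584361 -0.02693224  0.1       ]
blk (array([ 0.5325, -0.0651,  0.0337]), np.float64(0.0005))
blk (array([ 0.5584, -0.233 ,  0.0366]), np.float64(0.0018))
blk (array([ 0.5135, -0.2393,  0.0406]), np.float64(0.0012))
blk (array([ 0.4873, -0.0719,  0.0391]), np.float64(0.0023))
[ 0.52272768 -0.15226919  0.038     ]
[ 0.522925 -0.152325  0.0375  ]
scene [[ 0.5302 -0.0675  0.038 ]
 [ 0.5568 -0.2332  0.038 ]
 [ 0.5153 -0.2385  0.038 ]
 [ 0.4888 -0.0717  0.038 ]] [ 0.52279155 -0.15273704  0.038     ]
top ((215.4687957763672, 232.40292358398438), (9.418281555175781, 56.33968734741211), 72.18110656738281)
[[0.5981 0.1922 0.027 ]
 [0.5533 0.3248 0.027 ]] [0.57567426 0.25853183 0.027     ]
108.68521989020729
scene ((259.6861877441406, 193.6107940673828), (49.225154876708984, 8.903672218322754), 25.559965133666992)
[[0.5519 0.3289 0.027 ]
 [0.5994 0.1876 0.027 ]] [0.57568573 0.2582476  0.027     ]
108.57941431124573
```

Call:
send_rows(slide=[[0.15,-0.12,0],[0.3,-0.24,0],[0.45,-0.36,0],[0.6,-0.48,0],[0.75,-0.6,0],[0.9,-0.72,0],[1,-0.8,0],[1,-0.8,0]], dr=[[0,0,-0.05],[0,0,-0.1],[0,0,-0.15],[0,0,-0.2],[0,0,-0.25],[0,0,-0.3],[0,0,-0.34],[0,0,-0.34]], grip=0.3, grip_force=80)

```text
time: 1.1
ee_pos: [0.3404, 0.4486, 0.2561]
tcp_rot: [0.416, 0.909, -0.0, -0.0]
contact_force: [-0.1, -0.1, -0.2]
gripper_width: 0.652
gripper_force: 0.0
```

Call:
send_rows(slide=[[0.15,-0.12,-0.05],[0.3,-0.24,-0.1],[0.45,-0.36,-0.2],[0.6,-0.48,-0.3],[0.75,-0.6,-0.4],[0.9,-0.72,-0.5],[1,-0.8,-0.6],[1,-0.8,-0.6]], dr=[[0,0,-0.05],[0,0,-0.1],[0,0,-0.15],[0,0,-0.2],[0,0,-0.248],[0,0,-0.248],[0,0,-0.248],[0,0,-0.248]])

```text
time: 2.1
ee_pos: [0.4894, 0.3287, 0.1647]
tcp_rot: [0.583, 0.812, -0.001, -0.001]
contact_force: [0.6, 1.1, 0.1]
gripper_width: 0.652
gripper_force: 0.0
```

Call:
send_rows(slide=[[0.2,-0.16,0],[0.4,-0.32,-0.1],[0.575,-0.469,-0.2],[0.575,-0.469,-0.3],[0.575,-0.469,-0.4],[0.575,-0.469,-0.53],[0.575,-0.469,-0.53],[0.575,-0.469,-0.53]], dr=[[0,0,0],[0,0,0],[0,0,0],[0,0,0],[0,0,0],[0,0,0],[0,0,0],[0,0,0]])

```text
time: 3.1
ee_pos: [0.5759, 0.2593, 0.0873]
tcp_rot: [0.583, 0.812, 0.0, 0.0]
contact_force: [0.0, -1.1, 0.6]
gripper_width: 0.65
gripper_force: 0.0
```

Run:
```python
from h import *
s=eyes.capture("scene"); print(arm.get_state()["ee_pos"],arm.get_state()["joint_pos"])
cv2.imwrite("pics/g1.png",cv2.resize(s[130:240,190:320],None,fx=5,fy=5,interpolation=cv2.INTER_CUBIC)[:,:,::-1])
```

```text
[0.57625234 0.2592561  0.08764795] [ 2.16200342e-01  2.35567087e-01 -6.48608193e-02  1.26917616e+00
  1.03088455e-05  1.46120073e+00]
```

View pics/g1.png

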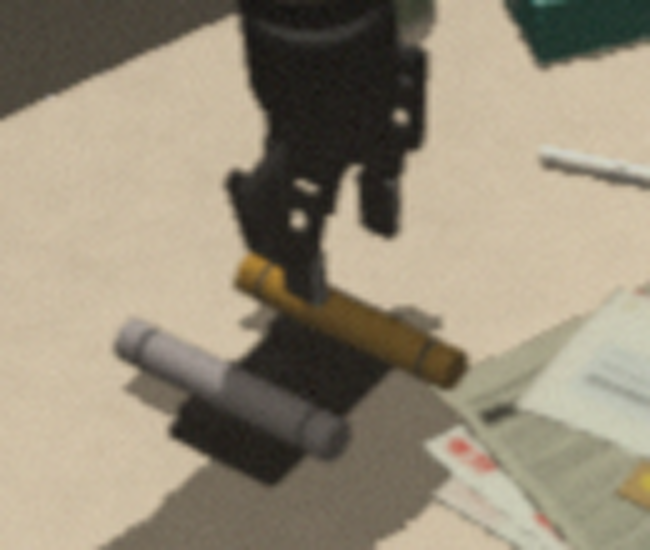

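The fingers straddle the brass rod near its middle, at about (310,290) in the crop, and are clear of the steel rod. I'll lower and grip.

Call:
send_rows(slide=[[0,0,-0.06],[0,0,-0.12],[0,0,-0.18],[0,0,-0.22],[0,0,-0.25],[0,0,-0.25],[0,0,-0.25],[0,0,-0.25]], dr=[[0,0,0],[0,0,0],[0,0,0],[0,0,0],[0,0,0],[0,0,0],[0,0,0],[0,0,0]])

```text
time: 4.15
ee_pos: [0.5763, 0.2589, 0.0497]
tcp_rot: [0.583, 0.812, 0.0, 0.0]
contact_force: [-0.1, -0.1, -0.5]
gripper_width: 0.647
gripper_force: 0.0
```

Call:
send_rows(slide=[[0,0,0],[0,0,0],[0,0,0],[0,0,0],[0,0,0],[0,0,0],[0,0,0],[0,0,0]], dr=[[0,0,0],[0,0,0],[0,0,0],[0,0,0],[0,0,0],[0,0,0],[0,0,0],[0,0,0]], grip=-1, grip_force=70)

```text
time: 5.15
ee_pos: [0.5746, 0.2584, 0.0498]
tcp_rot: [0.583, 0.812, -0.001, -0.001]
contact_force: [-9.2, -3.7, 10.1]
gripper_width: 0.246
gripper_force: 68.8
```

Call:
send_rows(slide=[[0,0,0.02],[0,0,0.05],[0,0,0.1],[0,0,0.15],[0,0,0.2],[0,0,0.2],[0,0,0.2],[0,0,0.2]], dr=[[0,0,0],[0,0,0],[0,0,0],[0,0,0],[0,0,0],[0,0,0],[0,0,0],[0,0,0]])

```text
time: 6.15
ee_pos: [0.5757, 0.2588, 0.0789]
tcp_rot: [0.583, 0.812, -0.0, -0.0]
contact_force: [0.2, -0.5, -3.9]
gripper_width: 0.247
gripper_force: 68.7
```

Run:
```python
from h import *
s=eyes.capture("scene"); S=arm.get_state();print(S["ee_pos"],S["contact_force"],S["torque"],S["gripper_width"])
cv2.imwrite("pics/g2.png",cv2.resize(s[130:240,190:320],None,fx=5,fy=5,interpolation=cv2.INTER_CUBIC)[:,:,::-1])
c=blob(s,(12,90,40),(28,255,255),(230,150,290,215)); print(cv2.minAreaRect(c))
```

```text
[0.5757764  0.25880155 0.07893768] [-0.70723223  0.09639556 -3.71334325] [-0.01047137 -0.02641207 -0.02342307] 0.24568562829488066
((269.29998779296875, 190.40000915527344), (26.832815170288086, 9.391485214233398), 26.56505012512207)
```

View pics/g2.png

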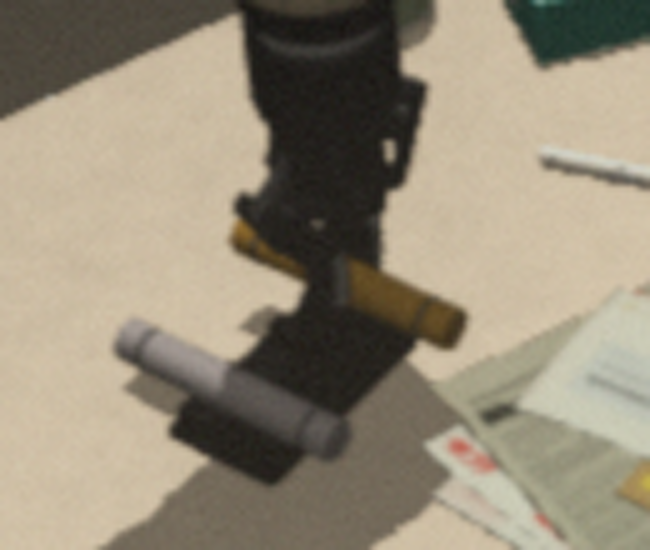

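The brass rod is held level at its middle and the steel rod is undisturbed in its groove. I'll carry it to the cradle.

Call:
send_rows(slide=[[0,0,0.2],[0,0,0.4],[0,-0.1,0.61],[0,-0.3,0.61],[0,-0.5,0.61],[0,-0.7,0.61],[0,-0.9,0.61],[0,-1,0.61]], dr=[[0,0,0],[0,0,0],[0,0,0],[0,0,0],[0,0,0],[0,0,0],[0,0,0],[0,0,0]])

```text
time: 7.2
ee_pos: [0.576, 0.1076, 0.1707]
tcp_rot: [0.584, 0.812, -0.0, -0.0]
contact_force: [0.3, -0.1, -3.9]
gripper_width: 0.244
gripper_force: 69.2
```

Call:
send_rows(slide=[[-0.04,-0.15,0],[-0.08,-0.3,0],[-0.12,-0.45,0],[-0.16,-0.6,0],[-0.2,-0.75,0],[-0.24,-0.9,0],[-0.28,-1,0],[-0.28,-1,0]], dr=[[0,0,-0.015],[0,0,-0.03],[0,0,-0.045],[0,0,-0.06],[0,0,-0.075],[0,0,-0.09],[0,0,-0.109],[0,0,-0.109]])

```text
time: 8.2
ee_pos: [0.5338, -0.0416, 0.1708]
tcp_rot: [0.651, 0.759, 0.0, 0.0]
contact_force: [0.6, 0.8, -2.6]
gripper_width: 0.248
gripper_force: 69.2
```

Call:
send_rows(slide=[[-0.01,-0.15,0],[-0.02,-0.3,0],[-0.03,-0.45,0],[-0.04,-0.6,0],[-0.05,-0.75,0],[-0.06,-0.8,0],[-0.06,-0.81,0],[-0.06,-0.81,0]], dr=[[0,0,0],[0,0,0],[0,0,0],[0,0,0],[0,0,0],[0,0,0],[0,0,0],[0,0,0]])

```text
time: 9.2
ee_pos: [0.5251, -0.1618, 0.1708]
tcp_rot: [0.65, 0.76, 0.0, -0.0]
contact_force: [0.2, 0.1, -2.4]
gripper_width: 0.247
gripper_force: 69.2
```

Call:
send_rows(slide=[[-0.005,-0.01,-0.15],[-0.005,-0.01,-0.3],[-0.005,-0.01,-0.4],[-0.005,-0.01,-0.5],[-0.005,-0.01,-0.58],[-0.005,-0.01,-0.6],[-0.005,-0.01,-0.6],[-0.005,-0.01,-0.6]], dr=[[0,0,0],[0,0,0],[0,0,0],[0,0,0],[0,0,0],[0,0,0],[0,0,0],[0,0,0]])

```text
time: 10.2
ee_pos: [0.5246, -0.1644, 0.0815]
tcp_rot: [0.651, 0.759, 0.0, 0.001]
contact_force: [0.6, -0.0, -3.6]
gripper_width: 0.244
gripper_force: 69.2
```

Run:
```python
from h import *
s=eyes.capture("scene"); S=arm.get_state();print(S["ee_pos"],S["contact_force"],S["torque"])
cv2.imwrite("pics/g3.png",cv2.resize(s[225:345,275:405],None,fx=5,fy=5,interpolation=cv2.INTER_CUBIC)[:,:,::-1])
```

```text
[ 0.52463728 -0.16436863  0.08148165] [-0.11828816 -0.15991307 -2.6817571 ] [-0.01381752  0.01443205  0.01289444]
```

View pics/g3.png

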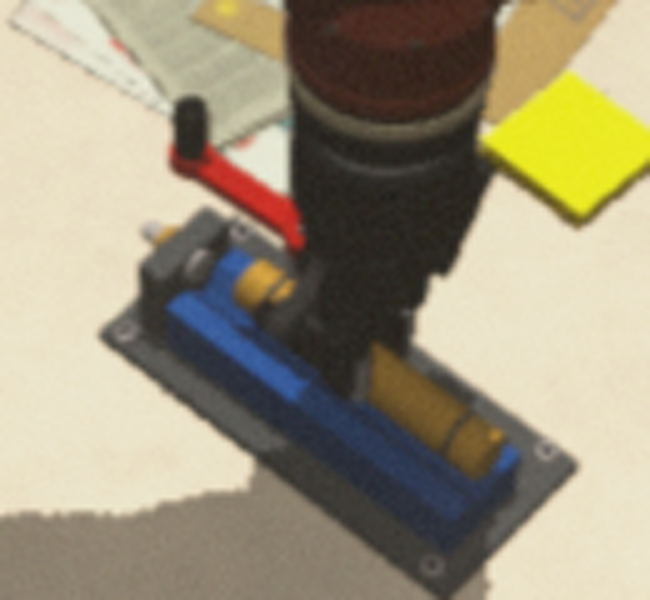

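The rod hovers over the groove, aligned, with its front end at (240,285) well clear of the stop face at (200,265). I'll lower it.

Call:
send_rows(slide=[[0,0,-0.03],[0,0,-0.06],[0,0,-0.08],[0,0,-0.09],[0,0,-0.095],[0,0,-0.095],[0,0,-0.095],[0,0,-0.095]], dr=[[0,0,0],[0,0,0],[0,0,0],[0,0,0],[0,0,0],[0,0,0],[0,0,0],[0,0,0]])

```text
time: 11.25
ee_pos: [0.5241, -0.164, 0.0673]
tcp_rot: [0.651, 0.759, -0.0, -0.0]
contact_force: [-5.1, 2.7, 4.6]
gripper_width: 0.249
gripper_force: 70.3
```

Call:
send_rows(slide=[[0,0,0],[0,0,0],[0,0,0],[0,0,0],[0,0,0.1],[0,0,0.2],[0,0,0.3],[0,0,0.4]], dr=[[0,0,0],[0,0,0],[0,0,0],[0,0,0],[0,0,0],[0,0,0],[0,0,0],[0,0,0]], grip=0.3)

```text
time: 12.25
ee_pos: [0.5245, -0.1642, 0.1281]
tcp_rot: [0.651, 0.759, 0.0, 0.0]
contact_force: [0.2, -0.0, 0.4]
gripper_width: 0.653
gripper_force: 0.0
```

Run:
```python
from h import *
S=arm.get_state();print(S["ee_pos"],S["contact_force"],S["gripper_width"])
```

```text
[ 0.52450845 -0.16424753  0.12814248] [ 0.21541217 -0.0126729   0.41425102] 0.6525696866904538
```

Call:
send_rows(slide=[[0.02,-0.13,0],[0.04,-0.26,0],[0.06,-0.39,0],[0.08,-0.52,0],[0.1,-0.645,0],[0.1,-0.645,0],[0.1,-0.645,0],[0.1,-0.645,0]], dr=[[0,0,0],[0,0,0],[0,0,0],[0,0,0],[0,0,0],[0,0,0],[0,0,0],[0,0,0]], grip=-1, grip_force=20)

```text
time: 13.25
ee_pos: [0.5393, -0.2603, 0.1266]
tcp_rot: [0.65, 0.76, 0.0, -0.0]
contact_force: [0.8, -0.1, 0.1]
gripper_width: 0.001
gripper_force: 0.0
```

Call:
send_rows(slide=[[0,0,-0.1],[0,0,-0.2],[0,0,-0.3],[0,0,-0.36],[0,0,-0.41],[0,0,-0.41],[0,0,-0.41],[0,0,-0.41]], dr=[[0,0,0],[0,0,0],[0,0,0],[0,0,0],[0,0,0],[0,0,0],[0,0,0],[0,0,0]])

```text
time: 14.25
ee_pos: [0.5396, -0.2611, 0.0657]
tcp_rot: [0.651, 0.759, 0.0, 0.001]
contact_force: [-0.7, 0.9, 0.3]
gripper_width: -0.001
gripper_force: 0.0
```

Run:
```python
from h import *
s=eyes.capture("scene"); t=eyes.capture("top"); S=arm.get_state();print(S["ee_pos"],S["contact_force"],S["torque"])
a=cv2.resize(s[225:345,275:405],None,fx=3,fy=3,interpolation=cv2.INTER_CUBIC)
b=cv2.resize(t[220:290,320:430],None,fx=3.5,fy=3.5,interpolation=cv2.INTER_CUBIC)
W=np.zeros((360,780,3),np.uint8); W[:,:390]=a; W[:245,390:775]=b
cv2.imwrite("pics/g4.png",W[:,:,::-1])
```

```text
[ 0.53947082 -0.26104766  0.06548801] [ 0.79379849 -0.36851292  0.42393794] [ 0.00886782 -0.02481879  0.0312271 ]
```

View pics/g4.png

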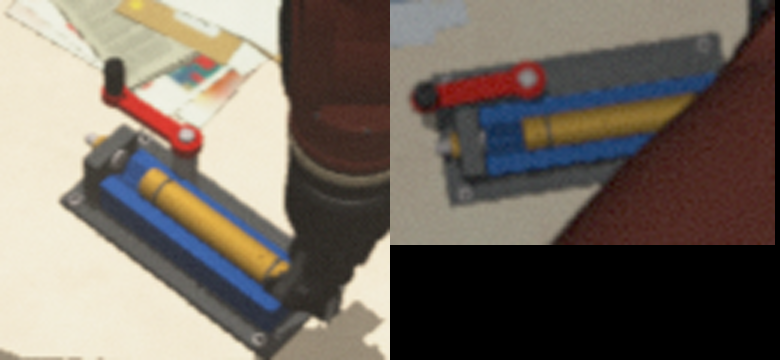

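The rod lies in the groove, released, about 26 mm from the stop (top crop 487 to 525). I'll push it now.

Call:
send_rows(slide=[[-0.006,0.04,0],[-0.012,0.08,0],[-0.018,0.12,0],[-0.023,0.15,0],[-0.028,0.18,0],[-0.033,0.21,0],[-0.037,0.24,0],[-0.039,0.255,0]], dr=[[0,0,0],[0,0,0],[0,0,0],[0,0,0],[0,0,0],[0,0,0],[0,0,0],[0,0,0]])

```text
time: 15.35
ee_pos: [0.5333, -0.2225, 0.0651]
tcp_rot: [0.651, 0.759, -0.0, 0.0]
contact_force: [-0.1, -3.7, -0.5]
gripper_width: 0.0
gripper_force: 1.5
```

Call:
send_rows(slide=[[-0.001,0.004,0],[-0.001,0.008,0],[-0.002,0.012,0],[-0.002,0.016,0],[-0.003,0.02,0],[-0.003,0.02,0],[-0.003,0.02,0],[-0.003,0.02,0]], dr=[[0,0,0],[0,0,0],[0,0,0],[0,0,0],[0,0,0],[0,0,0],[0,0,0],[0,0,0]])

```text
time: 16.35
ee_pos: [0.5329, -0.2196, 0.0651]
tcp_rot: [0.651, 0.759, 0.0, 0.0]
contact_force: [-1.7, -3.8, 2.1]
gripper_width: -0.001
gripper_force: 1.8
```

Call:
send_rows(slide=[[-0.001,0.003,0],[-0.001,0.006,0],[-0.001,0.009,0],[-0.002,0.012,0],[-0.002,0.015,0],[-0.002,0.015,0],[-0.002,0.015,0],[-0.002,0.015,0]], dr=[[0,0,0],[0,0,0],[0,0,0],[0,0,0],[0,0,0],[0,0,0],[0,0,0],[0,0,0]])

```text
time: 17.35
ee_pos: [0.5327, -0.2174, 0.0651]
tcp_rot: [0.651, 0.759, -0.0, 0.0]
contact_force: [-1.6, -6.1, 1.7]
gripper_width: 0.002
gripper_force: 2.2
```

Call:
send_rows(slide=[[0,0.002,0],[0,0.004,0],[-0.001,0.006,0],[-0.001,0.008,0],[-0.001,0.01,0],[-0.001,0.01,0],[-0.001,0.01,0],[-0.001,0.01,0]], dr=[[0,0,0],[0,0,0],[0,0,0],[0,0,0],[0,0,0],[0,0,0],[0,0,0],[0,0,0]])

```text
time: 18.35
ee_pos: [0.5325, -0.2161, 0.0652]
tcp_rot: [0.651, 0.759, -0.0, 0.0]
contact_force: [-2.1, -4.2, 1.7]
gripper_width: -0.001
gripper_force: 2.4
```

Still sliding, about 4 N. I'll continue.

Call:
send_rows(slide=[[0,0.003,0],[-0.001,0.006,0],[-0.001,0.009,0],[-0.002,0.012,0],[-0.002,0.015,0],[-0.002,0.015,0],[-0.002,0.015,0],[-0.002,0.015,0]], dr=[[0,0,0],[0,0,0],[0,0,0],[0,0,0],[0,0,0],[0,0,0],[0,0,0],[0,0,0]])

```text
time: 19.35
ee_pos: [0.5328, -0.2156, 0.0657]
tcp_rot: [0.651, 0.759, -0.001, 0.002]
contact_force: [-0.0, -12.3, -0.4]
gripper_width: -0.003
gripper_force: 6.3
```

Call:
send_rows(slide=[[0,0.002,0],[0,0.004,0],[-0.001,0.006,0],[-0.001,0.007,0],[-0.001,0.007,0],[-0.001,0.007,0],[-0.001,0.007,0],[-0.001,0.007,0]], dr=[[0,0,0],[0,0,0],[0,0,0],[0,0,0],[0,0,0],[0,0,0],[0,0,0],[0,0,0]])

```text
time: 20.35
ee_pos: [0.5332, -0.2154, 0.0661]
tcp_rot: [0.651, 0.759, -0.001, 0.003]
contact_force: [1.6, -16.6, -0.9]
gripper_width: 0.0
gripper_force: 8.1
```

Force climbed to 16.6 N with no more travel, so the rod is on the stop. I'll back off and rise.

Call:
send_rows(slide=[[0.01,-0.07,0],[0.02,-0.14,0],[0.02,-0.14,0.1],[0.02,-0.14,0.25],[0.02,-0.14,0.4],[0.02,-0.14,0.6],[0.02,-0.14,0.8],[0.02,-0.14,0.8]], dr=[[0,0,0],[0,0,0],[0,0,0],[0,0,0],[0,0,0],[0,0,0],[0,0,0],[0,0,0]])

```text
time: 21.35
ee_pos: [0.5363, -0.234, 0.1889]
tcp_rot: [0.65, 0.76, 0.0, 0.002]
contact_force: [0.6, -0.8, -0.4]
gripper_width: -0.001
gripper_force: 0.0
```

Call:
send_rows(slide=[[0,0.15,0],[0,0.3,0],[0,0.45,0],[0,0.6,0],[0,0.75,0],[0,0.9,0],[0,1,0],[0,1,0]], dr=[[0,0,0],[0,0,0],[0,0,0],[0,0,0],[0,0,0],[0,0,0],[0,0,0],[0,0,0]], grip=0.05)

```text
time: 22.35
ee_pos: [0.5351, -0.0825, 0.1851]
tcp_rot: [0.65, 0.76, 0.0, 0.0]
contact_force: [0.1, 0.3, -1.2]
gripper_width: 0.522
gripper_force: 0.0
```

Run:
```python
from h import *
s=eyes.capture("scene"); S=arm.get_state();p=S["ee_pos"];print(p)
cv2.imwrite("pics/g5.png",cv2.resize(s[220:340,275:405],None,fx=5,fy=5,interpolation=cv2.INTER_CUBIC)[:,:,::-1])
print((np.array([.5356,-.0268,.1])-p)/.15)
```

```text
[ 0.53515283 -0.08330065  0.18511279]
[ 0.00298111  0.37667098 -0.5674186 ]
```

View pics/g5.png

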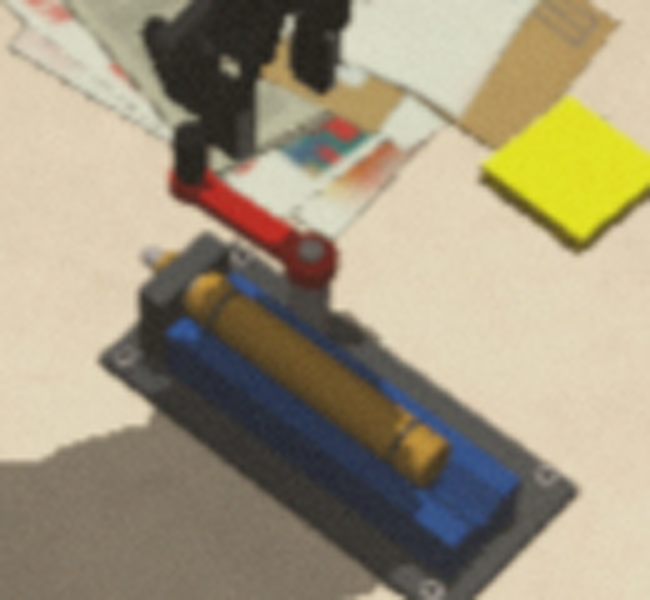

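The rod's front end is at the stop (about (190,290)) and the keeper is still open, knob at (190,150). I'll go over the knob and straddle it.

Call:
send_rows(slide=[[0,0.15,0],[0,0.3,0],[0.003,0.375,0],[0.003,0.375,-0.1],[0.003,0.375,-0.25],[0.003,0.375,-0.4],[0.003,0.375,-0.5],[0.003,0.375,-0.56]], dr=[[0,0,0],[0,0,0],[0,0,0],[0,0,0],[0,0,0],[0,0,0],[0,0,0],[0,0,0]])

```text
time: 23.4
ee_pos: [0.5351, -0.0277, 0.0998]
tcp_rot: [0.651, 0.759, -0.0, -0.0]
contact_force: [-0.8, 0.4, -0.8]
gripper_width: 0.525
gripper_force: 0.0
```

Call:
send_rows(slide=[[0,0,0],[0,0,0],[0,0,0],[0,0,0],[0,0,0],[0,0,0],[0,0,0],[0,0,0]], dr=[[0,0,0],[0,0,0],[0,0,0],[0,0,0],[0,0,0],[0,0,0],[0,0,0],[0,0,0]], grip=-0.4, grip_force=20)

```text
time: 24.4
ee_pos: [0.5355, -0.0273, 0.1011]
tcp_rot: [0.651, 0.759, 0.0, 0.0]
contact_force: [0.0, -0.7, 0.4]
gripper_width: 0.302
gripper_force: 0.0
```

Call:
send_rows(slide=[[-0.046,-0.013,0],[-0.091,-0.029,0],[-0.134,-0.051,0],[-0.175,-0.076,0],[-0.213,-0.105,0],[-0.247,-0.139,0],[-0.279,-0.175,0],[-0.306,-0.214,0]], dr=[[0,0,0.064],[0,0,0.128],[0,0,0.192],[0,0,0.256],[0,0,0.319],[0,0,0.383],[0,0,0.447],[0,0,0.511]])

```text
time: 25.4
ee_pos: [0.4895, -0.0595, 0.1011]
tcp_rot: [0.301, 0.954, 0.0, 0.0]
contact_force: [1.3, 0.6, -0.7]
gripper_width: 0.301
gripper_force: 0.4
```

Call:
send_rows(slide=[[-0.021,-0.037,0],[-0.039,-0.075,0],[-0.053,-0.114,0],[-0.063,-0.155,0],[-0.07,-0.196,0],[-0.073,-0.237,0],[-0.073,-0.279,0],[-0.069,-0.321,0]], dr=[[0,0,0.057],[0,0,0.112],[0,0,0.168],[0,0,0.223],[0,0,0.279],[0,0,0.334],[0,0,0.39],[0,0,0.445]])

```text
time: 26.4
ee_pos: [0.4794, -0.1077, 0.1011]
tcp_rot: [-0.044, 0.999, 0.0, 0.0]
contact_force: [1.4, -0.2, -0.0]
gripper_width: 0.299
gripper_force: 0.3
```

Call:
send_rows(slide=[[0.001,-0.006,0],[0.002,-0.012,0],[0.003,-0.018,0],[0.004,-0.024,0],[0.005,-0.03,0],[0.005,-0.034,0],[0.005,-0.034,0],[0.005,-0.034,0]], dr=[[0,0,0],[0,0,0],[0,0,0],[0,0,0],[0,0,0],[0,0,0],[0,0,0],[0,0,0]])

```text
time: 27.4
ee_pos: [0.4797, -0.1113, 0.1009]
tcp_rot: [-0.043, 0.999, 0.002, -0.0]
contact_force: [-1.5, 7.9, 2.5]
gripper_width: 0.299
gripper_force: 4.2
```

Call:
send_rows(slide=[[0,-0.003,0],[0.001,-0.006,0],[0.001,-0.01,0],[0.001,-0.01,0],[0.001,-0.01,0],[0.001,-0.01,0],[0.001,-0.01,0],[0.001,-0.01,0]], dr=[[0,0,0],[0,0,0],[0,0,0],[0,0,0],[0,0,0],[0,0,0],[0,0,0],[0,0,0]])

```text
time: 28.4
ee_pos: [0.4798, -0.1116, 0.1008]
tcp_rot: [-0.043, 0.999, 0.003, -0.0]
contact_force: [-2.1, 14.7, 5.4]
gripper_width: 0.299
gripper_force: 7.4
```

At the limit (15 N, no more motion). I'll ease off and rise.

Call:
send_rows(slide=[[-0.003,0.02,0],[-0.005,0.035,0],[-0.005,0.035,0],[-0.005,0.035,0.1],[-0.005,0.035,0.25],[-0.005,0.035,0.4],[-0.005,0.035,0.6],[-0.005,0.035,0.7]], dr=[[0,0,0],[0,0,0],[0,0,0],[0,0,0],[0,0,0],[0,0,0],[0,0,0],[0,0,0]])

```text
time: 29.4
ee_pos: [0.4801, -0.1094, 0.2087]
tcp_rot: [-0.042, 0.999, -0.001, 0.001]
contact_force: [0.7, 0.2, 0.4]
gripper_width: 0.299
gripper_force: 0.0
```

Call:
send_rows(slide=[[0,0.15,0.1],[0,0.3,0.1],[0,0.45,0.1],[0,0.6,0.1],[0,0.75,0.1],[0,0.9,0.1],[0,1,0.1],[0,1,0.1]], dr=[[0,0,0],[0,0,0],[0,0,0],[0,0,0],[0,0,0],[0,0,0],[0,0,0],[0,0,0]])

```text
time: 30.4
ee_pos: [0.4794, 0.0416, 0.2211]
tcp_rot: [-0.043, 0.999, 0.0, -0.0]
contact_force: [0.2, -1.0, 0.6]
gripper_width: 0.302
gripper_force: 0.0
```

Run:
```python
from h import *
s=eyes.capture("scene"); t=eyes.capture("top"); print(arm.get_state()["ee_pos"])
a=cv2.resize(s[225:345,275:405],None,fx=3,fy=3,interpolation=cv2.INTER_CUBIC)
b=cv2.resize(t[220:290,320:430],None,fx=3.5,fy=3.5,interpolation=cv2.INTER_CUBIC)
W=np.zeros((360,780,3),np.uint8); W[:,:390]=a; W[:245,390:775]=b
cv2.imwrite("pics/g6.png",W[:,:,::-1])
```

```text
[0.47946463 0.04068805 0.22106832]
```

View pics/g6.png

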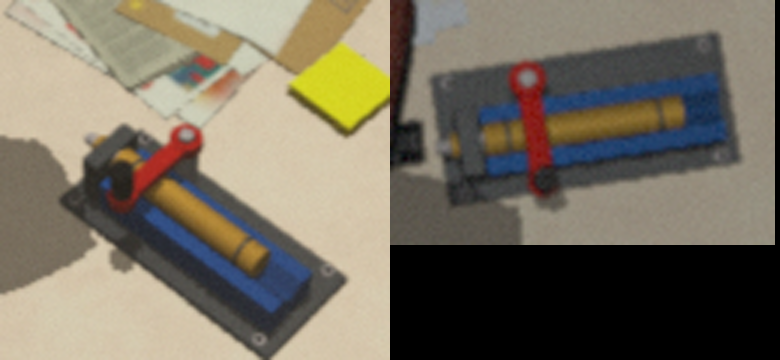

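The rod end is on the stop (top crop about (485,138)). The keeper lies straight across the rod, from pivot (527,78) to knob (543,180), and the gripper is clear.

```bash
python3 -c "
from workcell import arm
print(arm.hand_in())"
```

```text
the job is handed in; nothing more can be done
None
```

The brass rod is in the cradle against the stop with the keeper swung fully across it, the steel rod was left in its rest, and the job is handed in after about 30 s of the 61 s; no verdict came back.

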